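# Rock the stopper out of the tall sample jar

## Robot

A 7-joint arm with a two-finger parallel gripper is mounted at the origin on a cart in front of the work surface, level with it; the furniture and walls round the work are solid. World frame = base frame: x ahead of the robot, y to its left, z up, the work surface at z = 0. Lengths are in mm, angles in rad, forces in N, time in s.
With the tool pointing down it reaches from about 400 to 875 mm from the base axis. Payload 4.4 kg.
Tool frame: the origin (TCP) lies midway between the tips of the shut fingers; the grasp point (between the pads) lies 19 mm behind it (ctrl.pinch_z is the distance from the TCP to the grasp point, in mm); z points along the fingers, y is the line along which they close (so a half turn about z gives the same grasp; the last joint's range is limited). The gripper opens to 85 mm and grips with 20 to 120 N. Pads are 22 mm wide; open, the fingers measure 114 mm over their backs; the gripper's body (76 mm by 85 mm) begins 54 mm behind the grasp point. The pads swing forward as they close: fully open they stand 13 mm farther back than shut.
Start: joints at [1.238, 0.628, 0.038, 1.517, -0.027, 0.996, -0.02], TCP at [171.397, -627.009, 231.313] pointing down, gripper open.
Joint ranges: [-3.06, 3.06], [-0.37, 2.12], [-1.25, 1.32], [0.18, 2.47], [-1.1, 4.24], [0.23, 1.98], [-2.94, 2.94]. Speed limits (rad/s): [2.57, 2.57, 3.14, 3.14, 3.14, 3.14, 3.14].

## Interface

Orientations are given as [roll, pitch, yaw] about the fixed x, y, z axes, in that order (R = Rz(yaw) Ry(pitch) Rx(roll)).
In Python, from cell import read_state, cams, order, ctrl gives the robot as it stands.
- The arm moves only by the tool move_arm, never from a script. Its argument "targets" is text: rows parted by semicolons, each of 7 numbers parted by spaces: the gripper's target within -1 to 1 (fully open at 1, half-way at 0, shut at -1), then the shift along the tool's x, y, z in cm, then the turn, a rotation vector about the tool's x, y, z in degrees. A call has 1 to 5 rows; each row shifts and turns the commanded pose from where the row before left it, along the tool's axes as they then stand; what a row does not reach is not made up. A row lasts 1/12 s, in which the tool goes at most 41.7 mm and 7.16 degrees, less where a joint would pass 70% of its speed; a pose out of reach is approached as far as the arm can. A call with a gripper value outside its range is refused whole. The fingers move at their own pace and stop on an object; the grip force is fixed at half the most. Time passes only in rows, so rows that do not move let the fingers close. It gives the time, the measured TCP pose, the force, the opening and the grip force at its end, in the units of the state.
- read_state(): the state, without advancing time (a new reading comes with each control period).
- cams.get_image(name): name is "scene" or "top" or "wrist"; returns a dict with "color" (384x512x3 uint8, red, green, blue), "fovy" (degrees; the focal length in pixels is half the picture's height over the tangent of half this angle, whatever the lens; pixels are square), "cx", "cy" (the principal point, pixels), "rvec" (rotation vector, rad) and "tvec" (3), from world to camera coordinates, as OpenCV has them. Camera axes: x right, y down, z forward; pixel columns grow to the right and rows downward; lengths in mm; the calibration is good to about 2 mm. A picture is of the moment at which its call begins. There is no depth.
- order.finish_job(): hands the job in; it is judged then, once.
The state is a dict: "clock": time; "qpos": joint angles; "qd": joint speeds; "tau": joint torques, N m; "eef_pos": TCP position; "tool_rot": TCP orientation; "force": force on the tool from outside, world axes, zero at the start; "torque": the same for the moment, N m; "width": finger opening in mm; "gripper_force": force on a finger pad.
Only numpy, scipy, OpenCV 4.12 (cv2) and the standard library are available. Lean on these libraries where they do the work, as an engineer would, in place of code of your own. Each camera call takes 0.05 s, during which the arm holds its last target. There are 200 camera calls.

## Task

Open the taller of the two stoppered sample jars: the stopper is a tight press fit, so rock it, leaning it about 8 degrees to the left (the robot's left) and then about 8 degrees to the right while it is still in the neck, easing it upward, and pull it straight out. Put it down gently in the steel tray and let go; leave the shorter jar closed.

Things in the scene. Friction and masses are not known exactly. Their poses are not given: they have to be found in the camera images.
- tall_stopper_grip (a point): Tall jar's black rubber stopper, 40 g, 54 mm high: tapered plug 18 (x) x 26 (y) x 20 mm, shoulder 32 x 38 x 4 mm, ribbed handle 26 (x) x 22 (y) x 30 mm, gripped across y. The point is on its axis, 16 mm above the shoulder, 14 below the top, 40 above the plug's bottom. z up, y to the jar's left: rocking turns it about x, best about a point in the plug level with the clamping lips, 32 mm below this point.
- tall_jar: Taller of two fixed glass jars with white collars; origin centre of underside, z up, y left. Rim at 105 mm (the other's at 60), mouth 32 (x) x 33 (y) mm. Plug sits 16 mm deep, grip point 24 mm above the rim, clamped at -x and +x by sprung lips 8 mm below the rim; 3.5 mm play in y lets it lean 10 degrees. Straight pull about 20 N, under 10 while rocking; lips let go after about 9 mm lift, plug is out after 16.
- short_stopper_grip (a point): Same point on the identical stopper of the shorter jar (rim 60 mm above the bench), which stays closed.
- tray: Shallow open steel tray 110 (x) x 130 (y) x 18 mm, fixed, 3 mm walls and floor. Origin at the centre of its underside, z up. A stopper may stand or lie in it; standing, its grip point is 43 mm above the bench.
Not all that is in view belongs to the job. What is shaped like the part that bears tall_stopper_grip but pink is not meant.

How it is judged (in metres and radians):
On the way, in this order (a step that is already met when the one before it is completed fails the run):
1. the tall jar's stopper, still in the neck, is leaned at least 4 degrees to the left (angle between tall_stopper_grip's own y axis and vertical above 1.6408 rad and z of tall_stopper_grip in the frame of tall_jar below 0.141 m), for 0.1 s.
2. still in the neck, it is leaned at least 4 degrees to the right (angle between tall_stopper_grip's own y axis and vertical below 1.5008 rad and z of tall_stopper_grip in the frame of tall_jar below 0.141 m), for 0.1 s.
3. it is lifted out of the neck (z of tall_stopper_grip in the frame of tall_jar above 0.15 m), for 0.1 s.
At the end, for the whole second after the job is handed in: The tall jar's stopper stands or lies at rest in the tray: its grip point is over the tray (within 52 mm of the centre along the tray's x, 62 mm along y) and less than 50 mm above the tray's underside; the short jar's stopper is within 8 mm of where it was (x of tall_stopper_grip in the frame of tray between -0.052 and 0.052 m and y of tall_stopper_grip in the frame of tray between -0.062 and 0.062 m and z of tall_stopper_grip in the frame of tray below 0.05 m and linear speed of tall_stopper below 0.02 m/s and distance of short_stopper_grip from where it was at the start of the episode below 0.008 m); the robot touches nothing.
It fails at once if the short jar's stopper is moved by more than 8 mm (distance of short_stopper_grip from where it was at the start of the episode above 0.008 m).
It fails at once if the stopper is dropped towards the tray (not touched by the fingers while its grip point is over 80 mm above the tray's underside and within 100 mm of its centre) (contact force between the fingers and tall_stopper below 0.05 N and z of tall_stopper_grip in the frame of tray above 0.08 m and horizontal distance between tall_stopper_grip and tray below 0.1 m).
It also fails if it takes over 45 s, if anything falls off the work surface, if the arm or the gripper's body presses on something with over 40 N, if the wrist force passes 120 N, or if a joint passes its speed limit or range.

## Working session

There is one attempt and no reset: what is moved stays moved. The work goes in short steps, Python scripts to look and compute and a tool call to move; the robot and the scene stay as the last step left them, time stands still between calls to the robot, and variables do not carry over. Pictures are saved under pics/ and viewed, at most 10 in all, crops included, and the job is handed in when it is done.

Besides the shell and the picture viewer there is one more tool, called after "Call:" by a JSON object that holds its "name" and its "arguments". move_arm: Moves the arm, as the interface text tells. Its arguments: {"type":"object","properties":{"targets":{"type":"string"}},"required":["targets"]}

```bash
mkdir -p pics; cat > h.py <<'E'
import numpy as np, cv2
from cell import read_state, cams, order, ctrl
def cal(d):
    f=d["color"].shape[0]/2/np.tan(np.radians(d["fovy"])/2)
    K=np.array([[f,0,d["cx"]],[0,f,d["cy"]],[0,0,1]])
    R=cv2.Rodrigues(np.array(d["rvec"],float))[0]; t=np.array(d["tvec"],float).ravel()
    return K,R,t
def ray(d,u,v):
    K,R,t=cal(d); return -R.T@t, R.T@np.linalg.inv(K)@np.array([u,v,1.])
def onz(d,u,v,z):
    o,r=ray(d,u,v); return o+r*(z-o[2])/r[2]
def tri(*a):
    A=np.zeros((3,3));b=np.zeros(3)
    for d,u,v in a:
        o,r=ray(d,u,v); r/=np.linalg.norm(r); P=np.eye(3)-np.outer(r,r);A+=P;b+=P@o
    return np.linalg.solve(A,b)
def proj(d,p):
    K,R,t=cal(d); q=K@(R@np.array(p,float)+t); return q[:2]/q[2]
def save(c,n): cv2.imwrite("pics/"+n,c[...,::-1])
E
python3 - <<'E'
from h import *
import pickle
a=cams.get_image("scene");b=cams.get_image("top");pickle.dump((a,b),open("im.pkl","wb"))
save(cv2.resize(np.vstack([a["color"],b["color"]]),None,fx=.78,fy=.78),"a.png")
for d in(a,b): print(ray(d,256,192),d["fovy"])
s=read_state();print(s["eef_pos"],s["tool_rot"],s["clock"],s["width"])
E
```

```text
(array([103.99802622, 541.24330009, 657.14811901]), array([ 0.46202934, -0.5754994 , -0.67478874])) 57.35581980902557
(array([ 406.73442409,   50.23670752, 1168.17552989]), array([ 0.08400548, -0.01728769, -0.99637059])) 46.080675304791114
[ 171.27154986 -626.4526801   230.4754903 ] [-3.13988758e+00  1.91455426e-05  2.66858323e-01] 0.1 85.27654301767171
```

View pics/a.png

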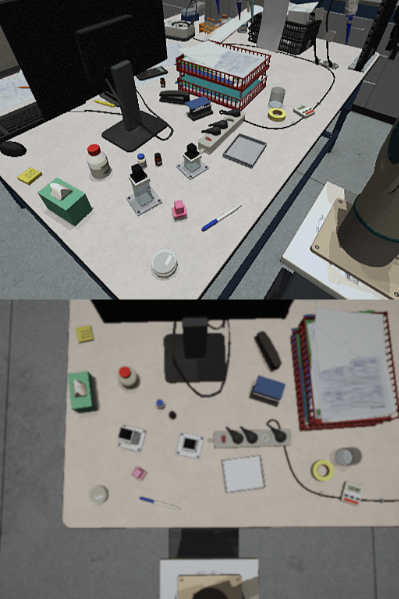

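The picture shows two jars: scene (180,240) / top (167,176), and scene (243,203) / top (242,186). The tray is at top (310,223), and there is a pink decoy at scene (230,270). I'll enlarge a crop to confirm which jar is taller.

```bash
python3 - <<'E'
from h import *
import pickle
a,b=pickle.load(open("im.pkl","rb"))
c1=cv2.resize(a["color"][175:285,150:280],(650,550)[::1],interpolation=cv2.INTER_CUBIC)[:, :]
c1=cv2.resize(a["color"][175:285,150:280],None,fx=3,fy=3,interpolation=cv2.INTER_CUBIC)
c2=cv2.resize(b["color"][150:210,140:270],None,fx=3,fy=3,interpolation=cv2.INTER_CUBIC)
save(np.vstack([c1,c2]),"b.png")
E
```

```text
(no output)
```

View pics/b.png

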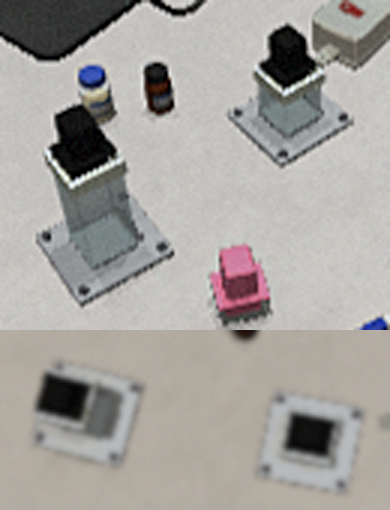

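The jar on the left in the crop is clearly the taller one, with a tall glass body under its stopper: scene (177,222), top (161,172). The short jar is at scene (243,203) and the pink stopper is a decoy. Next I'll measure.

```bash
python3 - <<'E'
from h import *
import pickle
a,b=pickle.load(open("im.pkl","rb"))
def blob(d,x0,x1,y0,y1,th=45):
    m=(d["color"].max(2)<th).astype(np.uint8); z=np.zeros_like(m); z[y0:y1,x0:x1]=m[y0:y1,x0:x1]
    n,l,s,c=cv2.connectedComponentsWithStats(z); i=1+s[1:,4].argmax(); return c[i],s[i],cv2.minAreaRect(np.argwhere(l==i)[:,::-1].astype(np.float32))
for n,A,B in (("tall",(163,195,205,236),(148,172,158,184)),("short",(233,262,182,205),(233,254,178,200))):
    ca,sa,ra=blob(a,*A); cb,sb,rb=blob(b,*B); print(n,ca,sa,cb,sb,rb,"tri",tri((a,*ca),(b,*cb)))
    for z in(65 if n=="short" else 110,84 if n=="short" else 129): print(z,onz(b,*cb,z)[:2],onz(a,*ca,z)[:2])
bolts=[(159.3,162.7),(186.7,169),(179.3,192.7),(152.7,186)]
P=np.array([onz(b,u,v,6) for u,v in bolts]); print(P.round(1),P.mean(0))
for e in (P[0]-P[1],P[3]-P[2]): print(np.degrees(np.arctan2(-e[0],e[1])))
# tray: corners in top image
c=b["color"][188:260,270:350]; hsv=cv2.cvtColor(c,cv2.COLOR_RGB2HSV); print(c[35,40],c[5,3],c[35,14:20].tolist())
g=cv2.cvtColor(c,cv2.COLOR_RGB2GRAY); save(cv2.resize(c,None,fx=5,fy=5),"t.png")
E
```

```text
tall [176.3785489  222.11987382] [167 210  22  25 317] [160.68181818 171.99350649] [153 165  16  14 154] ((160.68077087402344, 172.0038299560547), (13.76980972290039, 11.05093002319336), 15.255120277404785) tri [543.85104977 255.98902914 117.57349586]
110 [543.50566772 256.16979629] [551.64778958 253.00315563]
129 [541.0498808  252.47217847] [536.10292118 263.01244298]
short [245.48660714 193.75892857] [237 184  18  20 224] [242.86131387 184.46715328] [236 179  15  12 137] ((242.9038543701172, 184.48077392578125), (12.943665504455566, 10.39415454864502), 11.309932708740234) tri [518.52888235  63.9835411   73.72581615]
65 [518.34666414  63.30859294] [525.88151422  57.53812415]
84 [516.42436573  63.08345577] [512.34472163  73.05856244]
[[581.2 280.4   6. ]
 [564.7 209.4   6. ]
 [503.2 227.7   6. ]
 [520.6 296.3   6. ]] [542.42084019 253.44074146   6.        ]
-13.073945565573668
-14.245604807815724
[182 184 188] [180 173 163] [[173, 166, 157], [156, 149, 141], [135, 132, 127], [150, 149, 148], [167, 169, 170], [176, 179, 181]]
```

View pics/t.png

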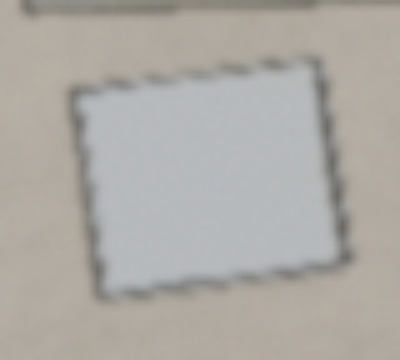

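Tall jar: about (543,254), yaw about -13.5°, and the plate centre agrees with the triangulated stopper. The tray corners are at crop (73,90), (320,60), (347,262), (100,297). I'll work out the approach rows.

```bash
cat >> h.py <<'E'
from scipy.spatial.transform import Rotation as Ro
def plan(wps,step=38,ang=7,start=None):
    "wps: list of (xyz, rpy deg); prints tool-frame rows"
    s=read_state(); p,R=start or (np.array(s["eef_pos"]),Ro.from_euler("xyz",s["tool_rot"]))
    for q,e in wps:
        q=np.array(q,float);T=Ro.from_euler("xyz",e,degrees=True)
        n=int(np.ceil(max(np.linalg.norm(q-p)/step,np.degrees((R.inv()*T).magnitude())/ang,1)))
        rv=(R.inv()*T).as_rotvec()/n; d=(q-p)/n
        for i in range(n):
            t=R.inv().apply(d)/10; print(" ".join(f"{x:.2f}" for x in [*t,*np.degrees(rv)])); R=R*Ro.from_rotvec(rv)
        p=q;R=T;print("--")
E
python3 - <<'E'
from h import *
import pickle
a,b=pickle.load(open("im.pkl","rb"))
P=np.array([onz(b,270+u/5,188+v/5,18) for u,v in[(73,90),(320,60),(347,262),(100,297)]]);print(P.round(),P.mean(0))
for i in range(4): print(np.linalg.norm(P[i]-P[i-1]))
e=P[0]-P[1];print("yaw",np.degrees(np.arctan2(-e[0],e[1])))
w=cams.get_image("wrist");o,r=ray(w,256,192);s=read_state();R=Ro.from_euler("xyz",s["tool_rot"]);print("cam in tool",R.inv().apply(o-s["eef_pos"]),R.inv().apply(r),w["fovy"],ctrl.pinch_z)
plan([((300,-450,320),(180,0,15.3)),((450,-150,320),(180,0,0)),((480,110,320),(180,0,-13.5)),((530,250,250),(180,0,-13.5))])
E
```

```text
[[ 468.  -43.   18.]
 [ 483. -169.   18.]
 [ 380. -181.   18.]
 [ 363.  -55.   18.]] [ 423.41431279 -112.14439327   18.        ]
105.63132843172166
127.65980277240806
103.45846019795079
126.95222528627683
yaw 6.8103899461153246
cam in tool [  68.10430915   -0.47329996 -141.50579708] [-0.26161189 -0.00449408  0.96518017] 67.47879802812314 18.700000000000003
2.44 -1.95 -1.27 -0.01 0.00 -0.00
2.44 -1.95 -1.27 -0.01 0.00 -0.00
2.44 -1.95 -1.28 -0.01 0.00 -0.00
2.44 -1.95 -1.28 -0.01 0.00 -0.00
2.44 -1.95 -1.28 -0.01 0.00 -0.00
2.44 -1.95 -1.28 -0.01 0.00 -0.00
2.44 -1.95 -1.28 -0.01 0.00 -0.00
--
2.49 -2.78 -0.00 0.00 -0.00 1.70
2.40 -2.85 -0.00 0.00 -0.00 1.70
2.32 -2.92 -0.00 0.00 -0.00 1.70
2.23 -2.99 -0.00 0.00 -0.00 1.70
2.14 -3.05 -0.00 0.00 -0.00 1.70
2.05 -3.11 -0.00 0.00 -0.00 1.70
1.96 -3.17 -0.00 0.00 -0.00 1.70
1.86 -3.23 -0.00 0.00 -0.00 1.70
1.76 -3.28 -0.00 0.00 -0.00 1.70
--
0.43 -3.71 -0.00 0.00 -0.00 1.93
0.30 -3.73 -0.00 0.00 -0.00 1.93
0.18 -3.73 -0.00 0.00 -0.00 1.93
0.05 -3.74 -0.00 0.00 -0.00 1.93
-0.07 -3.74 -0.00 0.00 -0.00 1.93
-0.20 -3.73 -0.00 0.00 -0.00 1.93
-0.33 -3.72 -0.00 0.00 -0.00 1.93
--
0.32 -2.96 1.40 0.00 0.00 0.00
0.32 -2.96 1.40 0.00 0.00 0.00
0.32 -2.96 1.40 0.00 0.00 0.00
0.32 -2.96 1.40 0.00 0.00 0.00
0.32 -2.96 1.40 0.00 0.00 0.00
--
```

Call:
{"name": "move_arm", "arguments": {"targets": "1 2.4 -2 -1.3 0 0 0;1 2.4 -2 -1.3 0 0 0;1 2.4 -2 -1.3 0 0 0;1 2.4 -2 -1.3 0 0 0;1 2.4 -2 -1.3 0 0 0"}}

```text
clock: 0.57
eef_pos: [261.4, -497.4, 296.5]
tool_rot: [-3.141, 0.0, 0.267]
force: [0.3, 0.3, -0.4]
width: 85.2
gripper_force: 0.0
```

Call:
{"name": "move_arm", "arguments": {"targets": "1 2.4 -2 -1.3 0 0 0;1 2.4 -2 -1.3 0 0 0;1 2.5 -2.8 0 0 0 1.7;1 2.4 -2.8 0 0 0 1.7;1 2.3 -2.9 0 0 0 1.7"}}

```text
clock: 0.98
eef_pos: [347.1, -346.5, 322.4]
tool_rot: [3.141, -0.0, 0.176]
force: [1.3, -0.1, -0.1]
width: 85.2
gripper_force: 0.0
```

Call:
{"name": "move_arm", "arguments": {"targets": "1 2.2 -3 0 0 0 1.7;1 2.1 -3.1 0 0 0 1.7;1 2.1 -3.1 0 0 0 1.7;1 2 -3.2 0 0 0 1.7;1 1.9 -3.2 0 0 0 1.7"}}

```text
clock: 1.4
eef_pos: [430.7, -179.1, 322.4]
tool_rot: [3.142, 0.0, 0.028]
force: [-0.2, -1.1, -0.6]
width: 85.4
gripper_force: 0.0
```

Call:
{"name": "move_arm", "arguments": {"targets": "1 1.8 -3.3 0 0 0 1.7;1 0.4 -3.7 0 0 0 1.9;1 0.3 -3.7 0 0 0 1.9;1 0.2 -3.7 0 0 0 1.9;1 0 -3.7 0 0 0 1.9"}}

```text
clock: 1.82
eef_pos: [463.7, 1.8, 322.3]
tool_rot: [3.142, 0.0, -0.135]
force: [0.3, -0.1, 0.1]
width: 85.3
gripper_force: 0.0
```

```bash
python3 - <<'E'
from h import *
s=read_state();print(s["qpos"],s["eef_pos"],s["tool_rot"])
plan([((520,250,250),(180,0,-13.5))])
E
```

```text
[ 0.03004599  0.25609969 -0.12038954  1.88120379  0.03606644  1.00641887
 -1.81116606] [463.69261247   1.82438744 322.25732122] [ 3.14153578e+00  4.98635656e-05 -1.34617227e-01]
0.32 -3.62 1.03 0.00 0.00 0.83
0.27 -3.63 1.03 0.00 0.00 0.83
0.22 -3.63 1.03 0.00 0.00 0.83
0.16 -3.63 1.03 0.00 0.00 0.83
0.11 -3.63 1.03 0.00 0.00 0.83
0.06 -3.64 1.03 0.00 0.00 0.83
0.01 -3.64 1.03 0.00 0.00 0.83
--
```

Call:
{"name": "move_arm", "arguments": {"targets": "1 0.3 -3.6 1 0 0 0.8;1 0.3 -3.6 1 0 0 0.8;1 0.2 -3.6 1 0 0 0.8;1 0.2 -3.6 1 0 0 0.8;1 0.1 -3.6 1 0 0 0.8"}}

```text
clock: 2.23
eef_pos: [503.6, 177.6, 271.7]
tool_rot: [3.141, 0.0, -0.203]
force: [0.4, -0.0, 0.3]
width: 85.4
gripper_force: 0.0
```

Call:
{"name": "move_arm", "arguments": {"targets": "1 0.1 -3.6 1 0 0 0.8;1 0 -3.6 1 0 0 0.8;1 0 0 0 0 0 0"}}

```text
clock: 2.48
eef_pos: [518.1, 255.1, 250.0]
tool_rot: [-3.137, 0.004, -0.222]
force: [-0.4, 0.7, 0.0]
width: 85.4
gripper_force: 0.0
```

```bash
python3 - <<'E'
from h import *
import pickle
w=cams.get_image("wrist");pickle.dump(w,open("w.pkl","wb"))
c=w["color"].copy()
for z,col in((143,(255,0,0)),(105,(0,255,0)),(6,(0,0,255))):
    u=proj(w,(543,254,z)); print(z,u); cv2.circle(c,tuple(int(x) for x in u),2,col,-1)
save(cv2.resize(c,None,fx=1.5,fy=1.5),"w.png")
s=read_state();print(s["qpos"],s["eef_pos"],s["tool_rot"])
E
```

```text
143 [253.4982839  164.84461172]
105 [254.11817517 158.22690929]
6 [255.1767331  146.92618326]
[-0.39621171  0.50295317 -0.154951    1.70254236  0.08857622  0.94472509
 -2.37893082] [518.10219885 250.85993927 250.56990214] [-3.14077242e+00  3.08718802e-03 -2.23791958e-01]
```

View pics/w.png

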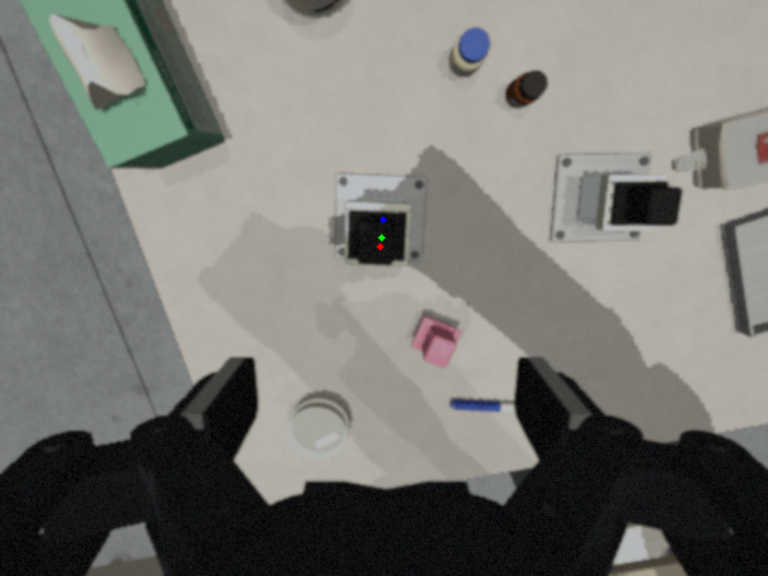

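The wrist view shows the tall jar's stopper at pixel (378,238) in the 1.5x picture, the short jar at (645,205), and the pink decoy at (437,343). The predictions land on the stopper, so I'll refine from this view.

```bash
python3 - <<'E'
from h import *
import pickle
w=pickle.load(open("w.pkl","rb"))
P=np.array([onz(w,u/1.5,v/1.5,6) for u,v in((343,182),(419,185),(415,255),(341,252))]);print(P.round(1),P.mean(0))
for i,j in((0,1),(3,2)): e=P[i]-P[j];print("yaw",np.degrees(np.arctan2(-e[0],e[1])))
c=w["color"][110:185,215:295]
cb=cv2.resize(c,None,fx=7,fy=7,interpolation=cv2.INTER_CUBIC).astype(float); cb=np.clip(cb**.55*12,0,255).astype(np.uint8)
save(cb,"wc.png")
E
```

```text
[[582.9 280.3   6. ]
 [565.9 216.5   6. ]
 [506.2 232.4   6. ]
 [523.6 297.2   6. ]] [544.60911228 256.61616615   6.        ]
yaw -14.913778489048013
yaw -15.033487553909042
```

View pics/wc.png

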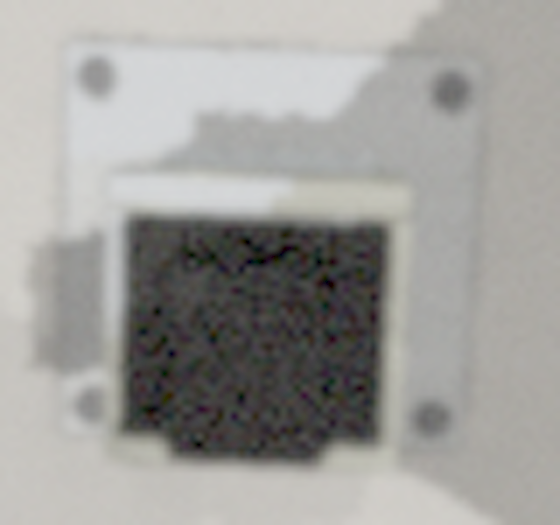

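```bash
python3 - <<'E'
from h import *
import pickle
w=pickle.load(open("w.pkl","rb")); f=lambda u,v,z: onz(w,215+u/7-.5+.07,110+v/7-.5+.07,z)
P=np.array([f(u,v,6) for u,v in((97,77),(451,91),(432,418),(92,406))]);print("plate",P.mean(0))
for i,j in((0,1),(3,2),(0,3),(1,2)): e=P[i]-P[j];print("yaw",np.degrees(np.arctan2(-e[0],e[1])),np.linalg.norm(e))
S=np.array([f(*q,109) for q in((128,215),(388,222),(380,440),(122,432))]);print("sh",S.mean(0),[np.linalg.norm(S[i]-S[i-1]) for i in range(4)])
for i,j in((0,1),(3,2)): e=S[i]-S[j];print("yaw",np.degrees(np.arctan2(-e[0],e[1])))
H=[f(170,460,143),f(325,460,143)];print("hand",H,np.linalg.norm(H[0]-H[1]))
C=np.array([f(*q,105) for q in((112,178),(410,185),(400,460),(108,455))]);print("collar",C.mean(0),[np.linalg.norm(C[i]-C[i-1]) for i in range(4)])
a=np.radians(-14.5); print("handle centre",np.mean(H,0)+13*np.array([np.cos(a),np.sin(a),0]))
E
```

```text
plate [545.50625843 256.60514126   6.        ]
yaw -14.91701816089798 65.85581921967815
yaw -14.728289053908684 66.0607576091116
yaw -105.16172065972754 61.9876945448501
yaw -104.97282116884001 61.769558442381
sh [545.89348513 256.50716415 109.        ] [np.float64(30.62290837772827), np.float64(36.05966008109017), np.float64(30.77844645466232), np.float64(36.846379425013204)]
yaw -14.226266859858676
yaw -14.482369244696276
hand [array([536.76656212, 268.68108681, 143.        ]), array([532.4821295 , 249.62694527, 143.        ])] 19.52989177690729
collar [546.19499561 256.10506826 105.        ] [np.float64(39.555763491837475), np.float64(41.7082866047252), np.float64(39.28648720068007), np.float64(42.40640474882773)]
handle centre [547.21026513 255.89907598 143.        ]
```

Plate, shoulder, collar and handle all agree: (546,256), yaw -14.8°. I'll move over it, then down.

```bash
python3 - <<'E'
from h import *
plan([((546,256,200),(180,0,-14.8)),((546,256,113),(180,0,-14.8))])
E
```

```text
1.31 -0.56 2.52 -0.02 0.09 0.99
1.30 -0.58 2.53 -0.02 0.09 0.99
--
0.00 -0.00 2.90 0.00 0.00 0.00
0.00 -0.00 2.90 0.00 0.00 0.00
0.00 -0.00 2.90 0.00 0.00 0.00
--
```

Call:
{"name": "move_arm", "arguments": {"targets": "1 1.3 -0.57 2.5 0 0.1 1;1 1.3 -0.57 2.5 0 0.1 1;1 0 0 0 0 0 0;1 0 0 0 0 0 0"}}

```text
clock: 2.87
eef_pos: [546.9, 249.4, 201.2]
tool_rot: [3.139, -0.001, -0.267]
force: [0.1, -0.5, -0.5]
width: 85.3
gripper_force: 0.0
```

```bash
python3 - <<'E'
from h import *
plan([((546,256,113),(180,0,-14.8))]); s=read_state();print(s["eef_pos"],s["tool_rot"],s["qpos"])
E
```

```text
-0.09 -0.21 2.94 0.06 -0.02 -0.16
-0.09 -0.21 2.94 0.06 -0.02 -0.16
-0.09 -0.21 2.94 0.06 -0.02 -0.16
--
[546.85096772 249.40559217 201.18750807] [ 3.13870364e+00 -1.07750873e-03 -2.66766396e-01] [-0.39330308  0.59288476 -0.13140898  1.68913129  0.09986938  0.86728688
 -2.40486772]
```

Call:
{"name": "move_arm", "arguments": {"targets": "1 -0.1 -0.6 2.9 0 0 0;1 -0.1 0 2.9 0 0 0;1 0 0 2 0 0 0;1 0 0 0 0 0 0;1 0 0 0 0 0 0"}}

```text
clock: 3.28
eef_pos: [547.2, 256.9, 125.3]
tool_rot: [3.141, -0.003, -0.266]
force: [-0.7, 0.3, 1.1]
width: 85.2
gripper_force: 0.0
```

```bash
python3 - <<'E'
from h import *
plan([((546,256,113),(180,0,-14.8))]); s=read_state();print(s["eef_pos"],s["tool_rot"],s["force"])
w=cams.get_image("wrist"); c=cv2.resize(w["color"][150:384,100:412],None,fx=2.4,fy=2.4,interpolation=cv2.INTER_CUBIC).astype(float)
save(np.clip(c**.55*12,0,255).astype(np.uint8),"g.png")
E
```

```text
-0.09 0.12 1.23 0.02 -0.19 -0.42
--
[547.18763281 256.91448766 125.29926058] [ 3.14130708 -0.00324159 -0.26568329] [-0.67629912  0.3106012   1.13404511]
```

View pics/g.png

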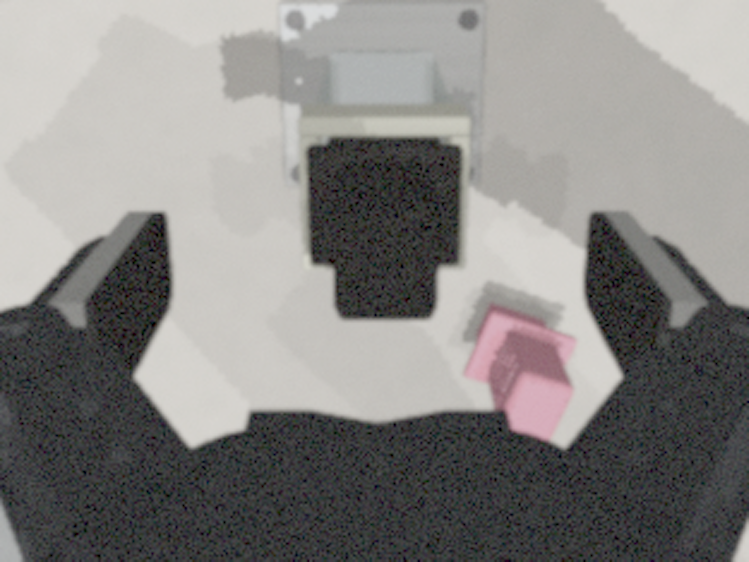

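The stopper handle sits between the pads: handle centre at column 386, pad midpoint at column 379, so it needs about 1.5 mm along tool +y. I'll descend and close.

Call:
{"name": "move_arm", "arguments": {"targets": "1 -0.1 0.12 1.2 0 0 0;1 0 0 0 0 0 0;-1 0 0 0 0 0 0;-1 0 0 0 0 0 0;-1 0 0 0 0 0 0"}}

```text
clock: 3.75
eef_pos: [546.9, 256.8, 113.7]
tool_rot: [-3.14, -0.005, -0.266]
force: [0.2, 0.1, 0.0]
width: 51.4
gripper_force: 0.0
```

Call:
{"name": "move_arm", "arguments": {"targets": "-1 0 0 0 0 0 0;-1 0 0 0 0 0 0;-1 0 0 0 0 0 0"}}

```text
clock: 4.0
eef_pos: [546.4, 256.0, 113.1]
tool_rot: [3.141, -0.004, -0.266]
force: [-1.0, -1.3, 5.6]
width: 21.2
gripper_force: 62.6
```

Call:
{"name": "move_arm", "arguments": {"targets": "-1 0 -0.08 0 -2.8 0 0;-1 0 -0.08 0 -2.8 0 0;-1 0 -0.08 -0.05 -2.6 0 0;-1 0 0 -0.05 0 0 0;-1 0 0 0 0 0 0"}}

```text
clock: 4.42
eef_pos: [546.8, 258.0, 113.0]
tool_rot: [2.996, -0.004, -0.265]
force: [-0.4, -2.9, 1.4]
width: 21.1
gripper_force: 63.9
```

```bash
cat > st.py <<'E'
from h import *
s=read_state();R=Ro.from_euler("xyz",s["tool_rot"]).as_matrix()
print("lean left deg",np.degrees(np.arcsin(R[2,1])),"tcp",np.round(s["eef_pos"],1),"F",np.round(s["force"],1),"T",np.round(s["torque"],2),s["width"],s["gripper_force"],"grip",np.round(s["eef_pos"]-R[:,2]*16,1),s["clock"])
E
python3 st.py
```

```text
lean left deg 8.334757912521809 tcp [546.8 258.  113. ] F [-0.4 -2.9  1.4] T [-0.58  0.01  0.02] 21.12056561192418 63.85928467148915 grip [547.4 260.3 128.8] 4.4167
```

Call:
{"name": "move_arm", "arguments": {"targets": "-1 0 0 0 0 0 0;-1 0 0.08 -0.04 2.8 0 0;-1 0 0.08 -0.04 2.8 0 0;-1 0 0.08 -0.04 2.8 0 0;-1 0 0.08 -0.04 2.8 0 0"}}

```text
clock: 4.83
eef_pos: [546.3, 256.4, 114.3]
tool_rot: [-3.085, -0.004, -0.266]
force: [3.0, 2.3, -10.1]
width: 20.9
gripper_force: 62.2
```

Call:
{"name": "move_arm", "arguments": {"targets": "-1 0 0.08 -0.04 2.7 0 0;-1 0 0.07 -0.04 2.5 0 0;-1 0 0 0 0 0 0;-1 0 0 0 0 0 0;-1 0 0 0 0 0 0"}}

```text
clock: 5.25
eef_pos: [545.7, 253.8, 115.8]
tool_rot: [-2.999, -0.003, -0.266]
force: [0.2, -2.8, 0.2]
width: 21.2
gripper_force: 62.8
```

```bash
python3 st.py
```

```text
lean left deg -8.155216955587676 tcp [545.7 253.8 115.8] F [ 0.2 -2.8  0.2] T [-0.48  0.05 -0.01] 21.163657725950813 62.80123706033919 grip [545.1 251.7 131.6] 5.25
```

Call:
{"name": "move_arm", "arguments": {"targets": "-1 0 -0.08 -0.08 -2.8 0 0;-1 0 -0.08 -0.08 -2.8 0 0;-1 0 -0.08 -0.08 -2.7 0 0;-1 0 -0.08 -0.08 -2.7 0 0;-1 0 -0.07 -0.08 -2 0 0"}}

```text
clock: 5.67
eef_pos: [546.3, 257.0, 118.6]
tool_rot: [3.052, -0.004, -0.264]
force: [2.5, -1.7, -14.3]
width: 21.1
gripper_force: 60.6
```

Call:
{"name": "move_arm", "arguments": {"targets": "-1 0 0.07 -0.1 2.4 0 0;-1 0 0.07 -0.1 2.4 0 0;-1 0 0 -0.1 0 0 0;-1 0 0 0 0 0 0;-1 0 0 0 0 0 0"}}

```text
clock: 6.08
eef_pos: [546.6, 257.5, 122.6]
tool_rot: [-3.141, -0.004, -0.265]
force: [2.3, -0.2, -0.0]
width: 21.0
gripper_force: 63.8
```

```bash
python3 st.py; python3 -c "
from h import *
plan([((546,256,160),(180,0,-14.8))],step=8)"
```

```text
lean left deg -0.012915160216434272 tcp [546.6 257.5 122.6] F [ 2.3 -0.2 -0. ] T [ 0.04 -0.36  0.01] 20.997660438602797 63.80935549736023 grip [546.5 257.5 138.6] 6.0833
-0.00 0.03 -0.75 -0.00 -0.05 -0.07
-0.00 0.03 -0.75 -0.00 -0.05 -0.07
-0.00 0.03 -0.75 -0.00 -0.05 -0.07
-0.00 0.03 -0.75 -0.00 -0.05 -0.07
-0.00 0.03 -0.75 -0.00 -0.05 -0.07
--
```

Call:
{"name": "move_arm", "arguments": {"targets": "-1 0 0.05 -0.3 0 0 0;-1 0 0.05 -0.5 0 0 0;-1 0 0 -0.8 0 0 0;-1 0 0 -1.2 0 0 0;-1 0 0 -1.5 0 0 0"}}

```text
clock: 6.5
eef_pos: [545.3, 255.7, 167.1]
tool_rot: [3.141, -0.003, -0.265]
force: [0.6, 0.3, -0.0]
width: 21.1
gripper_force: 63.7
```

Call:
{"name": "move_arm", "arguments": {"targets": "-1 0 0 -2 0 0 0;-1 0 0 -2 0 0 0;-1 0 0 -2 0 0 0;-1 0 0 -1 0 0 0;-1 0 0 0 0 0 0"}}

```text
clock: 6.92
eef_pos: [547.0, 256.8, 239.6]
tool_rot: [-3.137, -0.008, -0.266]
force: [-0.5, -1.2, -1.2]
width: 21.2
gripper_force: 63.7
```

```bash
python3 st.py; python3 - <<'E'
from h import *
w=cams.get_image("wrist");a=cams.get_image("scene")
save(np.hstack([cv2.resize(x,None,fx=.78,fy=.78) for x in(w["color"],a["color"])]),"l.png")
plan([((423,-112,210),(180,0,6.8))],step=30)
E
```

```text
lean left deg -0.23599551104720543 tcp [547.  256.8 239.6] F [-0.5 -1.2 -1.2] T [-0.01 -0.01  0.04] 21.237357590748807 63.713968992233276 grip [546.9 256.7 255.6] 6.9167
-0.17 2.98 0.20 0.00 -0.02 -1.69
-0.25 2.97 0.20 0.00 -0.02 -1.69
-0.34 2.96 0.20 0.00 -0.02 -1.69
-0.43 2.95 0.20 0.00 -0.02 -1.69
-0.52 2.94 0.20 0.00 -0.02 -1.69
-0.60 2.92 0.20 0.00 -0.02 -1.69
-0.69 2.90 0.20 0.00 -0.02 -1.69
-0.77 2.88 0.20 0.00 -0.02 -1.69
-0.86 2.86 0.20 0.00 -0.02 -1.69
-0.94 2.83 0.20 0.00 -0.02 -1.69
-1.03 2.80 0.20 0.00 -0.02 -1.69
-1.11 2.77 0.20 0.00 -0.02 -1.69
-1.19 2.73 0.20 0.00 -0.02 -1.69
--
```

View pics/l.png

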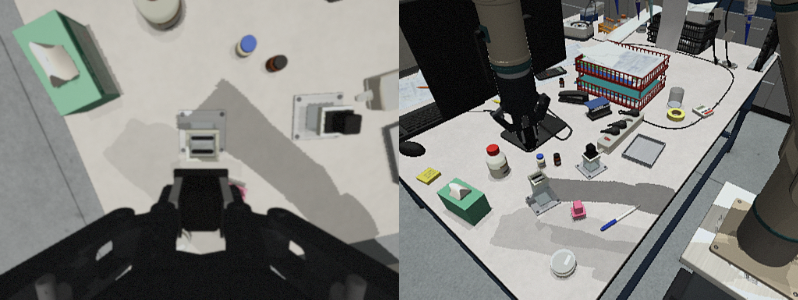

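The stopper is out: the jar mouth is empty at wrist pixel (202,145), the stopper is held in the fingers at (200,200), and the short jar is untouched. Next I'll carry it over to the tray.

Call:
{"name": "move_arm", "arguments": {"targets": "-1 -0.2 3 0.2 0 0 -1.7;-1 -0.3 3 0.2 0 0 -1.7;-1 -0.3 3 0.2 0 0 -1.7;-1 -0.4 3 0.2 0 0 -1.7;-1 -0.5 2.9 0.2 0 0 -1.7"}}

```text
clock: 7.43
eef_pos: [496.7, 111.8, 224.5]
tool_rot: [3.14, -0.001, -0.115]
force: [-0.2, -0.4, -0.3]
width: 21.2
gripper_force: 63.7
```

Call:
{"name": "move_arm", "arguments": {"targets": "-1 -0.6 2.9 0.2 0 0 -1.7;-1 -0.7 2.9 0.2 0 0 -1.7;-1 -0.8 2.9 0.2 0 0 -1.7;-1 -0.9 2.9 0.2 0 0 -1.7;-1 -0.9 2.8 0.2 0 0 -1.7"}}

```text
clock: 7.85
eef_pos: [449.2, -29.5, 214.7]
tool_rot: [3.141, -0.0, 0.033]
force: [0.3, -0.4, -0.7]
width: 21.3
gripper_force: 63.6
```

Call:
{"name": "move_arm", "arguments": {"targets": "-1 -1 2.8 0.2 0 0 -1.7;-1 -1.1 2.8 0.2 0 0 -1.7;-1 -1.2 2.7 0.2 0 0 -1.7;-1 0 0 0 0 0 0;-1 0 0 0 0 0 0"}}

```text
clock: 8.27
eef_pos: [421.6, -114.5, 208.8]
tool_rot: [3.141, -0.0, 0.116]
force: [-0.1, 0.3, -0.3]
width: 20.8
gripper_force: 63.6
```

```bash
python3 st.py; python3 - <<'E'
from h import *
w=cams.get_image("wrist");c=w["color"].copy()
a=np.radians(6.8);X=np.array([np.cos(a),np.sin(a),0]);Y=np.array([-X[1],X[0],0])
for i in(-1,1):
  for j in(-1,1):
    cv2.circle(c,tuple(int(v) for v in proj(w,np.array([423,-112,18])+i*55*X+j*65*Y)),3,(255,0,0),-1)
save(c,"tr.png")
plan([((423,-112,60),(180,0,6.8))],step=30)
E
```

```text
lean left deg 0.027793820760781913 tcp [ 421.6 -114.5  208.8] F [-0.1  0.3 -0.3] T [ 0.   -0.02  0.02] 20.81826678163426 63.63316297531128 grip [ 421.6 -114.5  224.8] 8.2667
0.01 -0.02 2.98 0.00 -0.02 -0.00
0.01 -0.02 2.98 0.00 -0.02 -0.00
0.01 -0.02 2.98 0.00 -0.02 -0.00
0.01 -0.02 2.98 0.00 -0.02 -0.00
0.01 -0.02 2.98 0.00 -0.02 -0.00
--
```

View pics/tr.png

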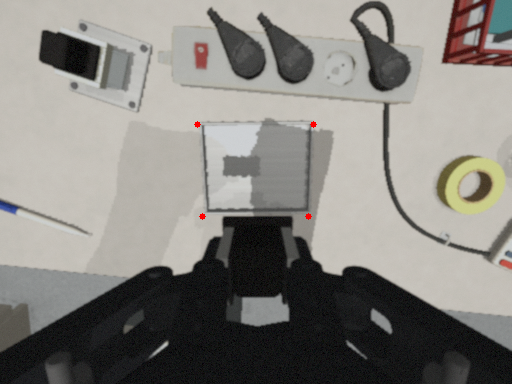

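The tray's projected corners match the image, with tray centre at about (257,167). I'll lower the stopper.

Call:
{"name": "move_arm", "arguments": {"targets": "-1 0 0 3.5 0 0 0;-1 0 0 3.5 0 0 0;-1 0 0 3.5 0 0 0;-1 0 0 3 0 0 0;-1 0 0 2 0 0 0"}}

```text
clock: 8.73
eef_pos: [423.1, -110.9, 52.2]
tool_rot: [-3.141, -0.001, 0.123]
force: [0.1, 0.4, 0.1]
width: 21.0
gripper_force: 63.6
```

Call:
{"name": "move_arm", "arguments": {"targets": "-1 0 0 1 0 0 0;-1 0 0 0.6 0 0 0;-1 0 0 0 0 0 0;-1 0 0 0 0 0 0"}}

```text
clock: 9.07
eef_pos: [424.1, -111.7, 38.5]
tool_rot: [-3.141, -0.003, 0.122]
force: [-0.3, -0.5, -0.0]
width: 20.6
gripper_force: 63.6
```

Call:
{"name": "move_arm", "arguments": {"targets": "-1 0 0 0.4 0 0 0;-1 0 0 0.3 0 0 0;-1 0 0 0.2 0 0 0;-1 0 0 0 0 0 0;-1 0 0 0 0 0 0"}}

```text
clock: 9.48
eef_pos: [424.4, -112.8, 30.4]
tool_rot: [3.14, -0.004, 0.121]
force: [0.0, 0.2, -0.7]
width: 20.9
gripper_force: 63.6
```

Call:
{"name": "move_arm", "arguments": {"targets": "-1 0 0 0.1 0 0 0;-1 0 0 0 0 0 0;-1 0 0 0 0 0 0"}}

```text
clock: 9.73
eef_pos: [424.1, -113.2, 29.1]
tool_rot: [3.14, -0.004, 0.12]
force: [-0.5, 0.8, -1.0]
width: 20.9
gripper_force: 63.6
```

Call:
{"name": "move_arm", "arguments": {"targets": "-1 0 0 0.1 0 0 0;-1 0 0 0 0 0 0;-1 0 0 0 0 0 0"}}

```text
clock: 9.98
eef_pos: [423.9, -113.2, 27.9]
tool_rot: [3.14, -0.003, 0.12]
force: [0.4, 0.8, 0.1]
width: 20.8
gripper_force: 63.6
```

Call:
{"name": "move_arm", "arguments": {"targets": "-1 0 0 0.1 0 0 0;-1 0 0 0 0 0 0;-1 0 0 0 0 0 0"}}

```text
clock: 10.23
eef_pos: [424.0, -113.2, 27.5]
tool_rot: [3.14, -0.004, 0.12]
force: [-2.2, 0.7, 9.0]
width: 20.9
gripper_force: 65.1
```

The upward force of 9 N shows it's on the tray floor. Releasing.

Call:
{"name": "move_arm", "arguments": {"targets": "0 0 0 0 0 0 0;0 0 0 0 0 0 0;0 0 0 0 0 0 0;0 0 0 0 0 0 0;0 0 0 0 0 0 0"}}

```text
clock: 10.65
eef_pos: [423.9, -113.2, 26.8]
tool_rot: [3.14, -0.003, 0.12]
force: [-0.9, 0.0, 0.1]
width: 42.9
gripper_force: 0.0
```

Call:
{"name": "move_arm", "arguments": {"targets": "0 0 0 -1 0 0 0;0 0 0 -3 0 0 0;0 0 0 -4 0 0 0;0 0 0 -4 0 0 0;0 0 0 -3 0 0 0"}}

```text
clock: 11.07
eef_pos: [423.6, -112.8, 179.4]
tool_rot: [3.141, -0.004, 0.121]
force: [0.3, -0.4, 0.2]
width: 42.9
gripper_force: 0.0
```

Call:
{"name": "move_arm", "arguments": {"targets": "0 0 0 0 0 0 0;0 0 0 0 0 0 0;0 0 0 0 0 0 0"}}

```text
clock: 11.32
eef_pos: [422.7, -113.5, 176.5]
tool_rot: [3.14, -0.002, 0.12]
force: [-0.7, -0.9, -0.9]
width: 43.0
gripper_force: 0.0
```

```bash
python3 st.py; python3 - <<'E'
from h import *
w=cams.get_image("wrist");a=cams.get_image("scene")
save(np.hstack([cv2.resize(x,None,fx=.78,fy=.78) for x in(w["color"],a["color"])]),"f.png")
E
```

```text
lean left deg 0.08102513546988664 tcp [ 422.7 -113.5  176.5] F [-0.7 -0.9 -0.9] T [-0.    0.05  0.01] 43.000556175856296 0.0 grip [ 422.7 -113.4  192.5] 11.3167
```

View pics/f.png

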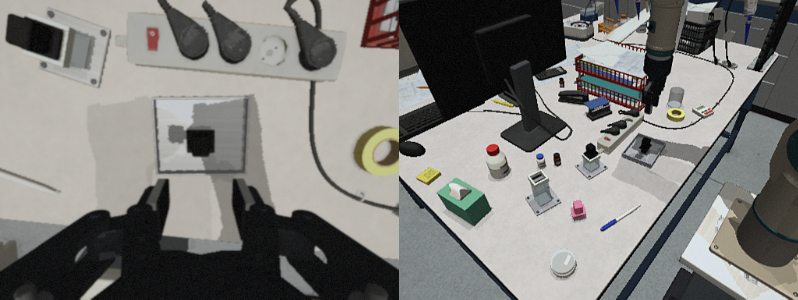

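The stopper stands in the tray at wrist pixel (201,142) and scene (645,146). The short jar is still closed and the gripper is clear, so I'll hand it in.

```bash
python3 -c "
from cell import order
print(order.finish_job())"
```

```text
the job is handed in; nothing more can be done
None
```

I rocked the tall jar's stopper about 8° left and then right, pulled it out and stood it in the tray. The short jar was left closed, and I handed the job in at about 11 s; no verdict was returned.

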